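# Load a card pack past the gravity catch of a card magazine

### The job

Load the thickest of the three banded card packs into the grey metal card magazine on the desk: lay it on the open loading plate and slide it in lengthwise, so that its own leading edge lifts the hinged catch. Push it gently against the spring plate inside, only until the catch drops behind the pack, then let go and leave the pack held there with the catch fully down. Leave the other two packs and the eraser where they are.

Things in the scene. Friction and masses are not known exactly. Their poses are not given: they have to be found in the camera images.
- card_pack_2: the thickest pack of white cards with a brown paper band, 57 x 91 x 25 mm (solid 56 x 92 mm), about 0.1 kg, the one to load, lying flat; origin at the centre of its underside, y along its 91 mm length, x across its 57 mm width, z up
- card_pack_3: a thinner banded card pack, 57 x 91 x 17 mm, to be left alone, lying flat; origin at the centre of its underside, y along its 91 mm length, x across its 57 mm width, z up
- card_pack_5: the thinnest banded card pack, 57 x 91 x 15 mm, to be left alone, lying flat; origin at the centre of its underside, y along its 91 mm length, x across its 57 mm width, z up
- eraser: small eraser in a blue sleeve, 23 x 58 x 13 mm, to be left alone; origin at the centre of its underside
- magazine: the card magazine, fixed to the desk, painted grey with a dark steel hood, 295 x 98 x 50 mm, smooth (friction about 0.3). Frame: +x is the loading direction (into it), z up, y = 0 the middle of the lane, z = 0 the desk top. Its base plate is 8 mm thick and runs from x = -0.155 to +0.140. The loaded pack's origin ends at x = 0.036 to 0.056, its rear end against the catch's nose
- loading_plate (a point): centre of the top of the open loading plate, the bare front part of the base plate (x = -0.155 to -0.012 in the magazine's frame, 8 mm above the desk), where a pack can be laid before it is pushed in
- lane_mouth (a point): floor of the lane at the start of its walls, x = 0.012 in the magazine's frame. The walls rise to 24 mm above the desk, 59 mm apart; flared guides before them begin at x = -0.012, where they stand about 75 mm apart
- hood (a point): middle of the top of the dark hood over the lane at its mid setting (x = 0.08). The hood (82 mm long, 45 mm clear above the desk) carries the catch and a spring plate that meets the pack's front 2 to 3 mm before the catch can drop: 1 N at first, 2.5 N more per mm. The catch drops at a push of 5 to 9 N; 12 N is plenty, 20 N too hard. The pack then rests back on the catch
- catch (a joint): angle (rad) of the steel gravity catch (60 g): 0 = fully down, about 0.12 riding on the thick pack. Hinged beside the hood, +y side; its 10 mm wide nose hangs in the lane at y = 0.019 to 0.029, tip 22 mm over the desk, its ramp rising to 42 mm, 35 mm nearer -x. Nose's inner face: x = -0.008 to 0.008, as hood and catch are clamped anywhere within 8 mm (not reported). The lane beside it (y = -0.029 to 0.019) is open for pushing
Not all that is in view belongs to the job. Leave any purple or turquoise look-alike of the card_pack_2 alone.

How it is judged:
On the way:
1. the pack, flat on the base plate and in line with the lane, slides in under the catch and carries it raised (value of joint catch above 0.07 rad and x of card_pack_2 in the frame of magazine between -0.06 and 0.035 m and y of card_pack_2 in the frame of magazine between -0.007 and 0.007 m and z of card_pack_2 in the frame of magazine between 0.001 and 0.013 m), for 0.1 s.
At the end, for the whole second after the job is handed in: the thick pack lies flat (within 0.05 rad) and lengthwise (within 0.07 rad) in the lane, within 7 mm of its middle, its centre 33 to 60 mm inside, the catch fully down behind it (under 0.03 rad), all at rest and let go (value of joint catch below 0.03 rad and x of card_pack_2 in the frame of magazine between 0.033 and 0.06 m and angle between the y axis of card_pack_2 and the x axis of magazine, either way round below 0.07 rad and angle between card_pack_2's own z axis and vertical below 0.05 rad and linear speed of card_pack_2 below 0.01 m/s and velocity of joint catch below 0.05 rad/s and y of card_pack_2 in the frame of magazine between -0.007 and 0.007 m and z of card_pack_2 in the frame of magazine between 0.001 and 0.013 m); the robot touches nothing.
It fails at once if the pack is pushed or pressed against any part of the magazine with more than 20 N (contact force between card_pack_2 and magazine above 20 N).
It fails at once if the 17 mm thick pack is moved more than 20 mm (distance of card_pack_3 from where it was at the start of the episode above 0.02 m).
It fails at once if the thinnest pack is moved more than 20 mm (distance of card_pack_5 from where it was at the start of the episode above 0.02 m).
It fails at once if the eraser is moved more than 20 mm (distance of eraser from where it was at the start of the episode above 0.02 m).
It also fails if it takes over 59 s, if anything falls off the work surface, if the arm or the gripper's body presses on something with over 40 N, if the wrist force passes 120 N, or if a joint passes its speed limit or range.

### The arm

A 7-joint arm with a two-finger parallel gripper is mounted at the origin on a cart in front of the work surface, level with it; the furniture and walls round the work are solid. World frame = base frame: x ahead of the robot, y to its left, z up, the work surface at z = 0. Lengths are in m, angles in rad, forces in N, time in s.
With the tool pointing down it reaches from about 0.4 to 0.875 m from the base axis. Payload 19.3 kg.
Tool frame: the origin (TCP) lies midway between the tips of the shut fingers; the grasp point (between the pads) lies bot.tcp_to_grasp behind it (bot.tcp_to_grasp is the distance from the TCP to the grasp point, in m); z points along the fingers, y is the line along which they close (so a half turn about z gives the same grasp; the last joint's range is limited). The gripper opens to 85 mm and grips with 20 to 120 N. Pads are 22 mm wide; open, the fingers measure 114 mm over their backs; the gripper's body (76 mm by 85 mm) begins 54 mm behind the grasp point. The pads swing forward as they close: fully open they stand 13 mm farther back than shut.
Start: joints at [-1.295, 0.521, -0.036, 1.599, 0.021, 1.021, -0.113], TCP at [0.212, 0.588, 0.231] pointing down, gripper open.
Joint ranges: [-2.91, 2.91], [-0.3, 2.13], [-1.5, 1.42], [0.17, 2.43], [-1.26, 4.41], [0.16, 1.93], [-2.52, 2.52]. Speed limits (rad/s): [1.89, 1.89, 2.39, 2.39, 3.01, 3.01, 3.01].

### API

Orientations are given as [roll, pitch, yaw] about the fixed x, y, z axes, in that order (R = Rz(yaw) Ry(pitch) Rx(roll)).
In Python, from workcell import observe, imaging, bot gives the robot as it stands.
- The arm moves only by the tool send_rows, never from a script. Its argument "plan" is text: rows parted by semicolons, each of 7 numbers parted by spaces: the shift along the tool's x, y, z in m, then the turn, a rotation vector about the tool's x, y, z in degrees, then the finger opening in m, from 0 to 0.0854. In form: dx dy dz rx ry rz claw; .... A call has 1 to 10 rows; each row is the pose to reach, as a shift and turn from the pose commanded when the call began, along the tool's axes at that moment; what a row does not reach only later rows make up. A row lasts 1/12 s, in which the tool goes at most 41.7 mm and 7.16 degrees, less where a joint would pass 70% of its speed; a pose out of reach is approached as far as the arm can. A call with a gripper value outside its range is refused whole. The fingers move at their own pace and stop on an object; "grip_force" is the grip in N (left out, the last holds). Time passes only in rows, so rows that repeat a pose let the fingers close. It gives the time, the measured TCP pose, the force, the opening and the grip force at its end, in the units of the state.
- observe(): the state, without advancing time (a new reading comes with each control period).
- imaging.grab_frame(name): name is "side" or "top"; returns a dict with "color" (480x640x3 uint8, red, green, blue), "fx", "fy", "cx", "cy" (pixels), "dist_coeffs" ([k1, k2, p1, p2, k3] as OpenCV has them; the pictures are not rectified), "eye" and "orientation" of the camera in the world. Camera axes: x right, y down, z forward; pixel columns grow to the right and rows downward; lengths in m; the calibration is good to about 2 mm. A picture is of the moment at which its call begins. There is no depth.
- bot.job_done(): hands the job in; it is judged then, once.
The state is a dict: "clock": time; "qpos": joint angles; "qd": joint speeds; "joint_efforts": joint torques, N m; "position": TCP position; "tool_rot": TCP orientation; "force": force on the tool from outside, world axes, zero at the start; "moment": the same for the moment, N m; "grip_width": finger opening in m; "finger_force": force on a finger pad.
Only numpy, scipy, OpenCV 4.12 (cv2) and the standard library are available. Lean on these libraries where they do the work, as an engineer would, in place of code of your own. Each camera call takes 0.05 s, during which the arm holds its last target. There are 200 camera calls.

## Working session

There is one attempt and no reset: what is moved stays moved. The work goes in short steps, Python scripts to look and compute and a tool call to move; the robot and the scene stay as the last step left them, time stands still between calls to the robot, and variables do not carry over. Pictures are saved under pics/ and viewed, at most 10 in all, crops included, and the job is handed in when it is done.

Besides the shell and the picture viewer there is one more tool, called after "Emit:" as name(argument=value, ...) on one line, values as JSON. send_rows: Moves the arm, as the interface text tells. Its arguments: {"type":"object","properties":{"plan":{"type":"string"},"grip_force":{"type":"number"}},"required":["plan"]}

```bash
mkdir -p pics; ls; python3 - <<'E'
from workcell import observe, imaging, bot
import cv2
for n in("top","side"):
    f=imaging.grab_frame(n); cv2.imwrite(f"pics/{n}0.png",f["color"][:,:,::-1])
    print(n,{k:v for k,v in f.items() if k!="color"})
print(observe(),bot.tcp_to_grasp)
E
```

```text
pics
top {'fx': 487.9436675154751, 'fy': 487.9436675154751, 'cx': 319.88169650651855, 'cy': 242.61716764330623, 'dist_coeffs': array([-0.05036399,  0.        ,  0.        ,  0.        ,  0.        ]), 'eye': array([ 0.39747642, -0.1353387 ,  1.19995888]), 'orientation': array([-3.02189201,  0.01317977, -1.57832417])}
side {'fx': 519.6635857110718, 'fy': 519.6635857110718, 'cx': 320.581200345976, 'cy': 232.31780533185818, 'dist_coeffs': array([-0.07611944,  0.        ,  0.        ,  0.        ,  0.        ]), 'eye': array([ 0.23944242, -1.27763696,  1.04329342]), 'orientation': array([-2.26156503, -0.01267589, -0.24867952])}
{'clock': 0.1, 'qpos': array([-1.29521374,  0.52193568, -0.0363638 ,  1.59991844,  0.02123949,
        1.02105192, -0.11279095]), 'qd': array([ 0.00102446, -0.00134536, -0.00022811, -0.00135781,  0.00019626,
        0.00249539, -0.00081828]), 'joint_efforts': array([ 5.30171790e-03, -9.28489065e+01,  1.98469922e+00, -3.70533693e+01,
        1.81418122e-02,  5.36074440e-03,  2.24779274e-05]), 'position': array([0.21176123, 0.5877468 , 0.2308062 ]), 'tool_rot': array([-3.14066876e+00,  7.73331572e-05,  2.79585977e+00]), 'force': array([ 0.3858346 ,  0.36569358, -0.55323427]), 'moment': array([-0.02225712,  0.00827938, -0.08205088]), 'finger_force': 0.0, 'grip_width': 0.08592737501320959} 0.0187
```

View pics/top0.png

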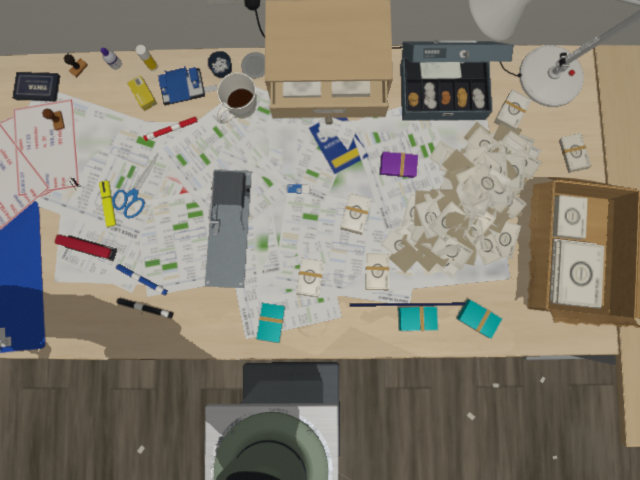

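View pics/side0.png

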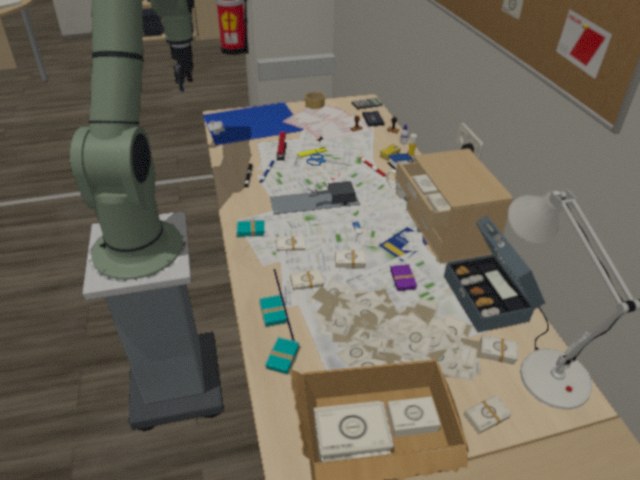

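The top view shows white packs at (355,214), (310,278) and (377,271), plus two far ones at (512,108) and (574,152). The magazine is at (228,230) with its hood up-image at (230,188). The eraser is at (295,188). Next I enlarge both views to compare thickness.

```bash
cat > h.py <<'E'
import numpy as np, cv2
from scipy.spatial.transform import Rotation as R
from workcell import observe, imaging, bot
def cam(n):
    f=imaging.grab_frame(n); f["K"]=np.array([[f["fx"],0,f["cx"]],[0,f["fy"],f["cy"]],[0,0,1]]); f["R"]=R.from_euler("xyz",f["orientation"]).as_matrix(); return f
def ray(f,uv,z):
    uv=np.array(uv,float).reshape(-1,1,2); p=cv2.undistortPoints(uv,f["K"],f["dist_coeffs"]).reshape(-1,2)
    d=np.c_[p,np.ones(len(p))]@f["R"].T; return f["eye"]+d*((z-f["eye"][2])/d[:,2])[:,None]
def proj(f,P):
    Rt=f["R"].T; return cv2.projectPoints(np.array(P,float).reshape(-1,1,3),cv2.Rodrigues(Rt)[0],-Rt@f["eye"],f["K"],f["dist_coeffs"])[0].reshape(-1,2)
E
python3 - <<'E'
import cv2,numpy as np
t=cv2.imread("pics/top0.png");s=cv2.imread("pics/side0.png")
a=cv2.resize(t[190:300,280:410],None,fx=5,fy=5,interpolation=cv2.INTER_CUBIC)
b=cv2.resize(s[225:300,260:380],None,fx=6.5,fy=6.5,interpolation=cv2.INTER_CUBIC)
c=cv2.resize(t[160:295,195:265],None,fx=4.4,fy=4.4,interpolation=cv2.INTER_CUBIC)
print(a.shape,b.shape,c.shape)
cv2.imwrite("pics/b.png",b)
m=np.zeros((600,800,3),np.uint8)
a=cv2.resize(a,(480,406));m[:406,:480]=a;m[:c.shape[0],485:485+c.shape[1]]=c[:600,:315]
cv2.imwrite("pics/ac.png",m)
E
```

```text
(550, 650, 3) (488, 780, 3) (594, 308, 3)
```

View pics/b.png

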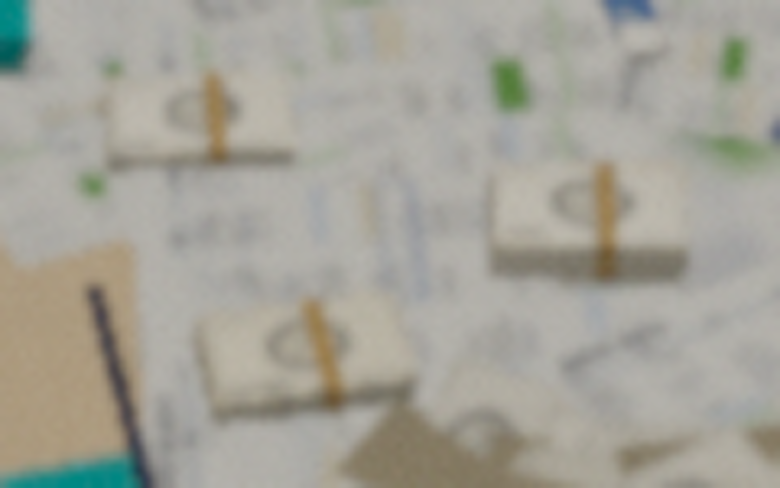

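View pics/ac.png

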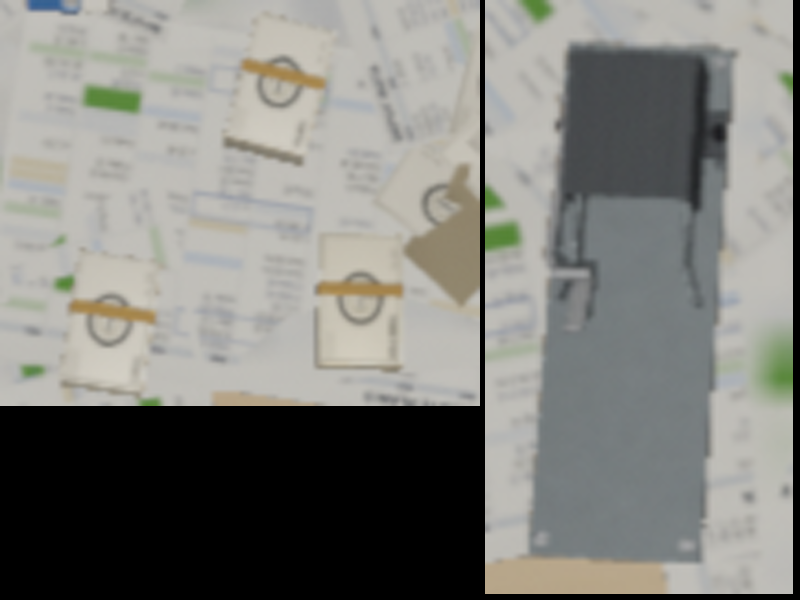

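All three candidate packs are white with a brown band: (355,214), (310,278) and (377,271). In the side crop, the one at (355,214) has a side face about twice as tall as the others, so it is the thick pack. The turquoise and purple ones are look-alikes to leave. In the magazine crop, the light catch nose is at about (576,300), on the +y (left) side.

```bash
python3 - <<'E'
from h import *
f=cam("top"); g=cam("side")
im=cv2.imread("pics/top0.png"); lab=cv2.cvtColor(im,cv2.COLOR_BGR2LAB).astype(int); 
print(lab[222,350],lab[205,362],lab[222,335],lab[250,228],lab[230,365], lab[229,351])
# pack mask: creamy
m=((lab[:,:,2]>=134)&(lab[:,:,0]>150)).astype(np.uint8); 
w=np.zeros_like(m); w[186:242,332:382]=1; m=cv2.morphologyEx(m*w,cv2.MORPH_OPEN,np.ones((3,3)))
m2=cv2.morphologyEx(m,cv2.MORPH_CLOSE,np.ones((9,9)))
c=max(cv2.findContours(m2,0,1)[0],key=cv2.contourArea); r=cv2.minAreaRect(c); print("rect",r)
P=ray(f,cv2.boxPoints(r),.025); print(P.round(4),P.mean(0),[np.linalg.norm(P[i]-P[i-1]) for i in range(4)])
# hand-read corners
P=ray(f,[(348.5,193.8),(371.5,200.0),(362.1,232.5),(340.9,227.9)],.025);print("hand",P.round(4),P.mean(0),[np.linalg.norm(P[i]-P[i-1]) for i in range(4)])
# magazine base
d=lab; m=((lab[:,:,0]>90)&(lab[:,:,0]<145)&(abs(lab[:,:,2]-125)<7)).astype(np.uint8); w=np.zeros_like(m); w[207:292,200:256]=1
m=cv2.morphologyEx(m*w,cv2.MORPH_OPEN,np.ones((3,3)))
c=max(cv2.findContours(m,0,1)[0],key=cv2.contourArea); r=cv2.minAreaRect(c); print("mag",r)
for y in range(232,288,6):
    x=np.where(m[y])[0]; print(y,x.min(),x.max()+1,ray(f,[(x.min()-.5,y),(x.max()+.5,y)],.008)[:,:2].round(4).tolist())
for x in (210,220,228,236,242):
    y=np.where(m[:,x])[0]; print(x,y.max(),ray(f,[(x,y.max()+.5)],.008)[0,:2].round(4))
E
```

```text
[206 128 133] [201 128 133] [195 128 130] [133 126 127] [188 128 131] [179 128 137]
rect ((355.65093994140625, 212.9716796875), (22.66448974609375, 35.02693557739258), 15.945395469665527)
[[ 0.5775 -0.17    0.025 ]
 [ 0.6609 -0.1947  0.025 ]
 [ 0.6448 -0.2479  0.025 ]
 [ 0.5617 -0.2228  0.025 ]] [ 0.61123666 -0.20885976  0.025     ] [np.float64(0.05505408097561307), np.float64(0.08698331678129738), np.float64(0.055533770654497355), np.float64(0.08681834182555993)]
hand [[ 0.659  -0.1921  0.025 ]
 [ 0.6429 -0.2482  0.025 ]
 [ 0.5627 -0.2237  0.025 ]
 [ 0.5745 -0.1723  0.025 ]] [ 0.60979551 -0.20907325  0.025     ] [np.float64(0.08673360479020913), np.float64(0.058354371720529444), np.float64(0.08385088525179914), np.float64(0.05268775880137412)]
mag ((226.66152954101562, 246.07745361328125), (38.84709548950195, 80.82058715820312), 3.814074993133545)
232 209 248 [[0.57, 0.1555], [0.5691, 0.0582]]
238 208 247 [[0.555, 0.1577], [0.5541, 0.0606]]
244 208 247 [[0.5401, 0.1574], [0.5392, 0.0604]]
250 208 246 [[0.5251, 0.1571], [0.5243, 0.0627]]
256 207 246 [[0.5103, 0.1593], [0.5095, 0.0626]]
262 207 246 [[0.4954, 0.159], [0.4947, 0.0624]]
268 206 245 [[0.4806, 0.1612], [0.4799, 0.0647]]
274 206 245 [[0.4659, 0.1609], [0.4652, 0.0646]]
280 206 244 [[0.4512, 0.1606], [0.4505, 0.0669]]
286 218 244 [[0.4363, 0.1307], [0.4359, 0.0668]]
210 285 [0.4376 0.1492]
220 286 [0.435  0.1245]
228 286 [0.4349 0.1048]
236 286 [0.4348 0.0852]
242 287 [0.4323 0.0704]
```

```bash
cat > go.py <<'E'
import sys
from h import *
x,y,z,yaw=map(float,sys.argv[1:5])
s=observe(); R0=R.from_euler("xyz",s["tool_rot"])
Rt=R.from_euler("xyz",[np.pi,0,np.radians(yaw)])
print("shift mm",(R0.inv().apply(np.array([x,y,z])-s["position"])*1000).round(1),"turn",np.degrees((R0.inv()*Rt).as_rotvec()).round(2),"t",s["clock"],s["force"].round(2))
E
python3 go.py .6105 -.209 .15 163.5
```

```text
shift mm [-645.2 -614.4   81.4] turn [-0.04  0.   -3.32] t 0.2 [-0.74 -0.01 -0.2 ]
```

Emit:
send_rows(plan="-0.645 -0.614 0.08 0 0 -3.3 0.085;-0.645 -0.614 0.08 0 0 -3.3 0.085;-0.645 -0.614 0.08 0 0 -3.3 0.085;-0.645 -0.614 0.08 0 0 -3.3 0.085;-0.645 -0.614 0.08 0 0 -3.3 0.085;-0.645 -0.614 0.08 0 0 -3.3 0.085;-0.645 -0.614 0.08 0 0 -3.3 0.085;-0.645 -0.614 0.08 0 0 -3.3 0.085;-0.645 -0.614 0.08 0 0 -3.3 0.085;-0.645 -0.614 0.08 0 0 -3.3 0.085")

```text
clock: 1.03
position: [0.3981, 0.215, 0.194]
tool_rot: [3.141, 0.0, 2.854]
force: [1.1, 1.1, -0.4]
grip_width: 0.0852
finger_force: 0.0
```

```bash
python3 go.py .6105 -.209 .15 163.5
```

```text
shift mm [-324.1 -346.2   44. ] turn [ 0.02  0.02 -0.  ] t 1.0333 [ 1.14  1.08 -0.36]
```

Emit:
send_rows(plan="-0.31 -0.34 0.04 0 0 0 0.085;-0.31 -0.34 0.04 0 0 0 0.085;-0.31 -0.34 0.04 0 0 0 0.085;-0.31 -0.34 0.04 0 0 0 0.085;-0.31 -0.34 0.04 0 0 0 0.085;-0.31 -0.34 0.04 0 0 0 0.085;-0.31 -0.34 0.04 0 0 0 0.085;-0.31 -0.34 0.04 0 0 0 0.085;-0.31 -0.34 0.04 0 0 0 0.085;-0.31 -0.34 0.04 0 0 0 0.085")

```text
clock: 1.87
position: [0.5791, -0.1588, 0.1577]
tool_rot: [3.142, -0.0, 2.853]
force: [0.5, 1.0, 0.8]
grip_width: 0.0852
finger_force: 0.0
```

Emit:
send_rows(plan="0 0 0 0 0 0 0.085;0 0 0 0 0 0 0.085;0 0 0 0 0 0 0.085")

```text
clock: 2.12
position: [0.5783, -0.1564, 0.1576]
tool_rot: [3.141, -0.001, 2.853]
force: [-0.2, 0.9, 0.4]
grip_width: 0.0852
finger_force: 0.0
```

```bash
python3 go.py .6105 -.209 .08 163.5
```

```text
shift mm [-45.9 -41.3  77.5] turn [ 0.01 -0.05 -0.03] t 2.1167 [-0.19  0.89  0.41]
```

Emit:
send_rows(plan="-0.023 -0.021 0.035 0 0 0 0.085;-0.046 -0.041 0.07 0 0 0 0.085;-0.046 -0.041 0.10 0 0 0 0.085;-0.046 -0.041 0.10 0 0 0 0.085;-0.046 -0.041 0.10 0 0 0 0.085")

```text
clock: 2.53
position: [0.61, -0.2075, 0.0569]
tool_rot: [3.141, -0.004, 2.854]
force: [-0.5, -0.3, 1.5]
grip_width: 0.085
finger_force: 0.0
```

```bash
python3 go.py .6105 -.209 .003 163.5; python3 - <<'E'
from h import *
g=cam("side"); cv2.imwrite("pics/s1.png",cv2.resize(g["color"][150:330,230:430,::-1],None,fx=3.2,fy=3.2,interpolation=2))
E
```

```text
shift mm [-1.1 -1.3 53.9] turn [ 0.02 -0.2   0.05] t 2.5333 [-0.48 -0.27  1.5 ]
```

View pics/s1.png

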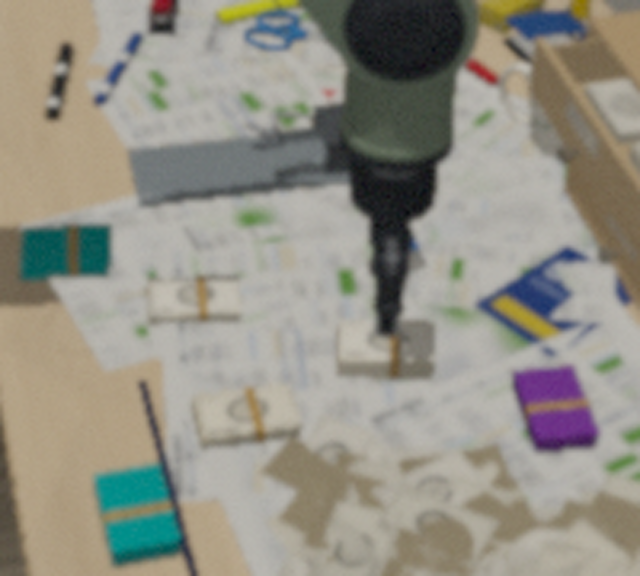

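The finger sits over the middle of the thick pack (crop (387,330), pack spanning 340 to 432), so I descend and grip.

Emit:
send_rows(plan="-0.001 -0.001 0.02 0 0 0 0.085;-0.001 -0.001 0.035 0 0 0 0.085;-0.001 -0.001 0.047 0 0 0 0.085;-0.001 -0.001 0.047 0 0 0 0.085;-0.001 -0.001 0.047 0 0 0 0.085;-0.001 -0.001 0.047 0 0 0 0.085")

```text
clock: 3.08
position: [0.6121, -0.2103, 0.0119]
tool_rot: [3.142, 0.001, 2.854]
force: [0.3, 1.2, 0.9]
grip_width: 0.085
finger_force: 0.0
```

Emit:
send_rows(plan="0 0 0.004 0 0 0 0.085;0 0 0.008 0 0 0 0.085;0 0 0.008 0 0 0 0.05;0 0 0.008 0 0 0 0.05;0 0 0.008 0 0 0 0.05;0 0 0.008 0 0 0 0.05;0 0 0.008 0 0 0 0.05;0 0 0.008 0 0 0 0.05;0 0 0.008 0 0 0 0.05;0 0 0.008 0 0 0 0.05", grip_force=25)

```text
clock: 3.92
position: [0.6118, -0.2104, 0.0031]
tool_rot: [-3.142, 0.0, 2.853]
force: [-0.3, -0.7, 3.6]
grip_width: 0.0554
finger_force: 26.9
```

Emit:
send_rows(plan="0 0 0 0 0 0 0.05;0 0 0 0 0 0 0.05;0 0 0 0 0 0 0.05")

```text
clock: 4.17
position: [0.6118, -0.2104, 0.003]
tool_rot: [-3.142, 0.0, 2.853]
force: [-0.8, 0.0, 4.8]
grip_width: 0.0555
finger_force: 27.1
```

Emit:
send_rows(plan="0 0 -0.02 0 0 0 0.05;0 0 -0.05 0 0 0 0.05;0 0 -0.08 0 0 0 0.05;0 0 -0.11 0 0 0 0.05;0 0 -0.12 0 0 0 0.05;0 0 -0.12 0 0 0 0.05;0 0 -0.12 0 0 0 0.05")

```text
clock: 4.75
position: [0.6117, -0.2102, 0.1227]
tool_rot: [3.141, 0.0, 2.854]
force: [0.2, -0.1, -1.2]
grip_width: 0.0557
finger_force: 27.1
```

```bash
python3 - <<'E'
from h import *
f=cam("top"); im=f["color"]; cv2.imwrite("pics/t1.png",im[:,:,::-1])
g=cv2.GaussianBlur(cv2.cvtColor(im,cv2.COLOR_RGB2GRAY).astype(np.float32),(0,0),1.0)
def sub(a,i): # peak of |grad| near i
    d=a[i-1]-a[i+1] if 0 else None
def peak(prof,lo,hi,sgn):
    d=sgn*np.gradient(prof); k=lo+np.argmax(d[lo:hi]); y0,y1,y2=d[k-1:k+2]; den=y0-2*y1+y2
    return k+(0.5*(y0-y2)/den if den else 0), d[k]
def fit(pts,ax):
    pts=np.array(pts); P=ray(f,pts,.008)[:,:2]; a,b=(P[:,0],P[:,1]) if ax==0 else (P[:,1],P[:,0])
    c=np.polyfit(a,b,1)
    for _ in range(5):
        r=abs(b-np.polyval(c,a)); k=r<max(.0008,np.median(r)*2); c=np.polyfit(a[k],b[k],1)
    return c,k.sum(),r[k].std()
L=[(peak(g[y],200,215,-1)[0],y) for y in range(238,280)]
Rr=[(peak(g[y],238,256,1)[0],y) for y in range(222,284)]
F=[(x,peak(g[:,x],280,294,1)[0]) for x in range(212,240)]
for n,p,ax in(("L",L,0),("R",Rr,0),("F",F,1)):
    c,k,s=fit(p,ax); print(n,c,k,s, np.polyval(c,.5 if ax==0 else .112))
E
python3 go.py .4985 .110 .12 176.5
```

```text
L [-0.05781062  0.18902467] 42 0.00015086331967687877 0.16011935740293864
R [-0.05640798  0.09087347] 62 0.00024391937408480062 0.06266948433420681
F [0.04382456 0.4290057 ] 28 0.00023421672326410492 0.43391405274495304
shift mm [199.  274.8   2.1] turn [ 1.0e-02 -8.0e-02 -1.3e+01] t 4.8 [ 0.88  0.5  -2.01]
```

Emit:
send_rows(plan="0.198 0.277 0.01 0 0 -13.2 0.05;0.198 0.277 0.01 0 0 -13.2 0.05;0.198 0.277 0.01 0 0 -13.2 0.05;0.198 0.277 0.01 0 0 -13.2 0.05;0.198 0.277 0.01 0 0 -13.2 0.05;0.198 0.277 0.01 0 0 -13.2 0.05;0.198 0.277 0.01 0 0 -13.2 0.05;0.198 0.277 0.01 0 0 -13.2 0.05;0.198 0.277 0.01 0 0 -13.2 0.05;0.198 0.277 0.01 0 0 -13.2 0.05")

```text
clock: 5.63
position: [0.4988, 0.1148, 0.1116]
tool_rot: [3.141, -0.003, 3.089]
force: [0.8, -0.4, -1.1]
grip_width: 0.0552
finger_force: 27.1
```

Emit:
send_rows(plan="0 0 0 0 0 0 0.05;0 0 0 0 0 0 0.05;0 0 0 0 0 0 0.05")

```text
clock: 5.88
position: [0.5008, 0.1101, 0.1125]
tool_rot: [-3.141, -0.001, 3.082]
force: [-0.2, 0.5, -1.0]
grip_width: 0.0555
finger_force: 27.1
```

```bash
python3 go.py .5005 .1114 .03 176.73
```

```text
shift mm [ 0.3  1.3 82.5] turn [-0.04 -0.03 -0.16] t 5.8833 [-0.22  0.46 -0.95]
```

Emit:
send_rows(plan="0 0.001 0.03 0 0 0 0.05;0 0.001 0.06 0 0 0 0.05;0 0.001 0.085 0 0 0 0.05;0 0.001 0.09 0 0 0 0.05;0 0.001 0.09 0 0 0 0.05;0 0.001 0.09 0 0 0 0.05;0 0.001 0.09 0 0 0 0.05")

```text
clock: 6.47
position: [0.5016, 0.1124, 0.0243]
tool_rot: [3.141, 0.002, 3.083]
force: [-0.4, 0.1, -0.4]
grip_width: 0.0555
finger_force: 27.2
```

```bash
python3 go.py .5005 .1114 .012 176.73; python3 - <<'E'
from h import *
g=cam("side"); cv2.imwrite("pics/s2.png",cv2.resize(g["color"][150:250,250:390,::-1],None,fx=5,fy=5,interpolation=2))
E
```

```text
shift mm [ 1.  -1.  12.3] turn [ 0.03  0.1  -0.08] t 6.4667 [-0.4   0.06 -0.43]
```

View pics/s2.png

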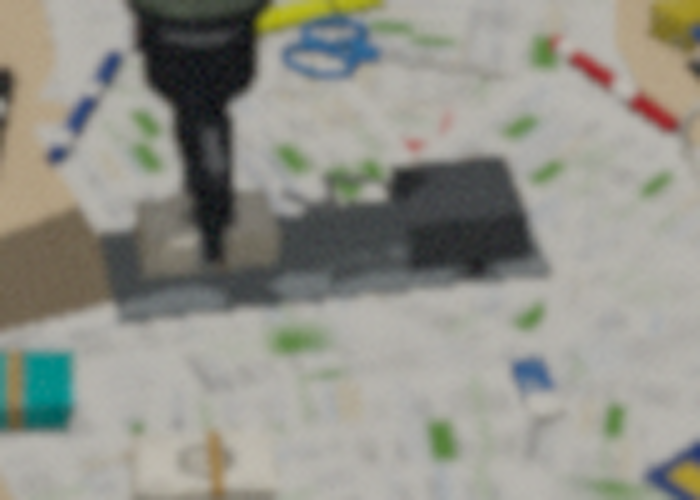

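The pack hangs above the loading plate, in line with the lane: crop pack (140–280, 190–275), hood at (460,210). I lower it gently.

Emit:
send_rows(plan="0 0 0.004 0 0 0 0.05;0 0 0.007 0 0 0 0.05;0 0 0.01 0 0 0 0.05;0 0 0.011 0 0 0 0.05;0 0 0.011 0 0 0 0.05;0 0 0.011 0 0 0 0.05")

```text
clock: 7.02
position: [0.5006, 0.1125, 0.0119]
tool_rot: [-3.141, -0.0, 3.084]
force: [-0.0, -0.1, -2.0]
grip_width: 0.0555
finger_force: 27.2
```

Emit:
send_rows(plan="0 0 0.001 0 0 0 0.05;0 0 0.001 0 0 0 0.05;0 0 0.001 0 0 0 0.075;0 0 0.001 0 0 0 0.075;0 0 0.001 0 0 0 0.075;0 0 0.001 0 0 0 0.075;0 0 0.001 0 0 0 0.075")

```text
clock: 7.6
position: [0.5007, 0.1125, 0.011]
tool_rot: [-3.142, 0.0, 3.084]
force: [-0.1, 0.2, -0.5]
grip_width: 0.0753
finger_force: 0.0
```

Emit:
send_rows(plan="0 0 -0.02 0 0 0 0.075;0 0 -0.05 0 0 0 0.075;0 0 -0.07 0 0 0 0.075;0.03 0 -0.07 0 0 0 0;0.06 0 -0.07 0 0 0 0;0.07 0 -0.07 0 0 0 0;0.07 0 -0.07 0 0 0 0;0.07 0 -0.07 0 0 0 0;0.07 0 -0.07 0 0 0 0;0.07 0 -0.07 0 0 0 0")

```text
clock: 8.43
position: [0.4317, 0.1165, 0.0809]
tool_rot: [3.142, 0.001, 3.083]
force: [-0.1, -0.3, 0.1]
grip_width: 0.0
finger_force: 0.0
```

```bash
python3 - <<'E'
from h import *
f=cam("top"); im=f["color"]; cv2.imwrite("pics/t2.png",cv2.resize(im[160:295,195:265,::-1],None,fx=4.4,fy=4.4,interpolation=2))
O=np.array([.5887,.1063]);a=-.057;u=np.array([np.cos(a),np.sin(a)]);v=np.array([-u[1],u[0]])
# tool in magazine frame
s=observe();d=s["position"][:2]-O;print("tcp mag",d@u,d@v,s["position"][2],s["grip_width"],s["clock"])
lab=cv2.cvtColor(im,cv2.COLOR_RGB2LAB).astype(int)
m=((lab[:,:,0]>155)).astype(np.uint8); w=np.zeros_like(m); w[225:290,208:245]=1
m=cv2.morphologyEx(m*w,cv2.MORPH_OPEN,np.ones((3,3)));m=cv2.morphologyEx(m,cv2.MORPH_CLOSE,np.ones((7,7)))
c=max(cv2.findContours(m,0,1)[0],key=cv2.contourArea); r=cv2.minAreaRect(c);B=ray(f,cv2.boxPoints(r),.033)[:,:2]
print(r);print(np.c_[(B-O)@u,(B-O)@v].round(4))
E
```

```text
tcp mag -0.15745727380490473 0.0012356367305058989 0.08083403684335012 -3.370172510197989e-05 8.4833
((233.3223419189453, 253.9873046875), (3.2061171531677246, 26.147666931152344), 4.085616588592529)
[[-0.1067 -0.0187]
 [-0.0435 -0.0188]
 [-0.0437 -0.0266]
 [-0.1069 -0.0265]]
```

View pics/t2.png

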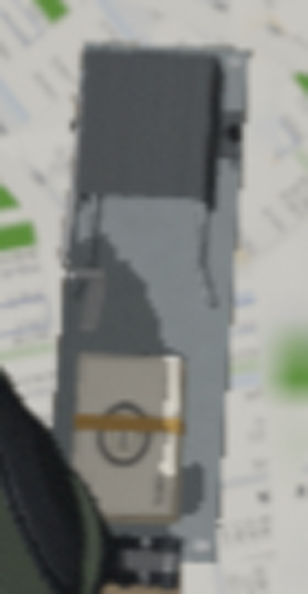

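The pack lies flat on the plate, crop corners (80,353), (183,356), (176,522), (73,518), with the catch nose at (92,300). I lower the shut fingers behind it.

```bash
cat > pk.py <<'E'
from h import *
O=np.array([.5887,.1063]);a=-.057;u=np.array([np.cos(a),np.sin(a)]);v=np.array([-u[1],u[0]])
def mag(P): d=np.atleast_2d(P)[:,:2]-O; return np.c_[d@u,d@v].round(4)
E
python3 - <<'E'
from pk import *
f=cam("top"); c=np.array([(80,353),(183,356),(176,522),(73,518)])/4.4+[195-.4,160-.4]
P=mag(ray(f,c,.033));print(P,P.mean(0))
E
```

```text
[[-0.0433  0.0298]
 [-0.0423 -0.0273]
 [-0.1334 -0.0298]
 [-0.1341  0.0268]] [-0.088275 -0.000125]
```

Emit:
send_rows(plan="0.003 -0.005 0.03 0 0 0 0;0.003 -0.005 0.055 0 0 0 0;0.003 -0.005 0.066 0 0 0 0;0.003 -0.005 0.066 0 0 0 0;0.003 -0.005 0.066 0 0 0 0")

```text
clock: 8.95
position: [0.4274, 0.1115, 0.0147]
tool_rot: [-3.141, -0.001, 3.083]
force: [-0.4, -0.8, -0.4]
grip_width: 0.0
finger_force: 0.0
```

Emit:
send_rows(plan="-0.005 0 0 0 0 0 0;-0.010 0 0 0 0 0 0;-0.014 0 0 0 0 0 0;-0.018 0 0 0 0 0 0;-0.022 0 0 0 0 0 0;-0.027 0 0 0 0 0 0;-0.032 0 0 0 0 0 0;-0.037 0 0 0 0 0 0;-0.042 0 0 0 0 0 0;-0.046 0 0 0 0 0 0")

```text
clock: 9.78
position: [0.474, 0.1091, 0.0149]
tool_rot: [-3.142, -0.0, 3.084]
force: [-1.2, 0.3, 0.7]
grip_width: -0.0
finger_force: 0.7
```

Emit:
send_rows(plan="-0.004 0 0 0 0 0 0;-0.008 0 0 0 0 0 0;-0.012 0 0 0 0 0 0;-0.016 0 0 0 0 0 0;-0.020 0 0 0 0 0 0;-0.024 0 0 0 0 0 0;-0.028 0 0 0 0 0 0;-0.032 0 0 0 0 0 0;-0.036 0 0 0 0 0 0;-0.036 0 0 0 0 0 0")

```text
clock: 10.62
position: [0.5103, 0.107, 0.015]
tool_rot: [3.141, 0.001, 3.083]
force: [0.0, 0.8, 0.0]
grip_width: 0.0001
finger_force: 0.0
```

```bash
python3 - <<'E'
from pk import *
s=observe();print(mag(s["position"]),s["position"],s["force"],s["clock"])
for n,b in(("top",(160,295,195,265)),("side",(160,230,250,370))):
    f=cam(n);im=f["color"][b[0]:b[1],b[2]:b[3],::-1]
    if n=="top": A=cv2.resize(im,None,fx=4.4,fy=4.4,interpolation=2)
    else: B=cv2.resize(im,None,fx=4,fy=4,interpolation=2)
m=np.zeros((600,800,3),np.uint8);m[:A.shape[0],:A.shape[1]]=A;m[:B.shape[0],315:315+B.shape[1]]=B
cv2.imwrite("pics/c3.png",m)
E
```

```text
[[-0.0783 -0.0038]] [0.51030023 0.10699639 0.01496191] [0.01512179 0.77060624 0.03385443] 10.6167
```

View pics/c3.png

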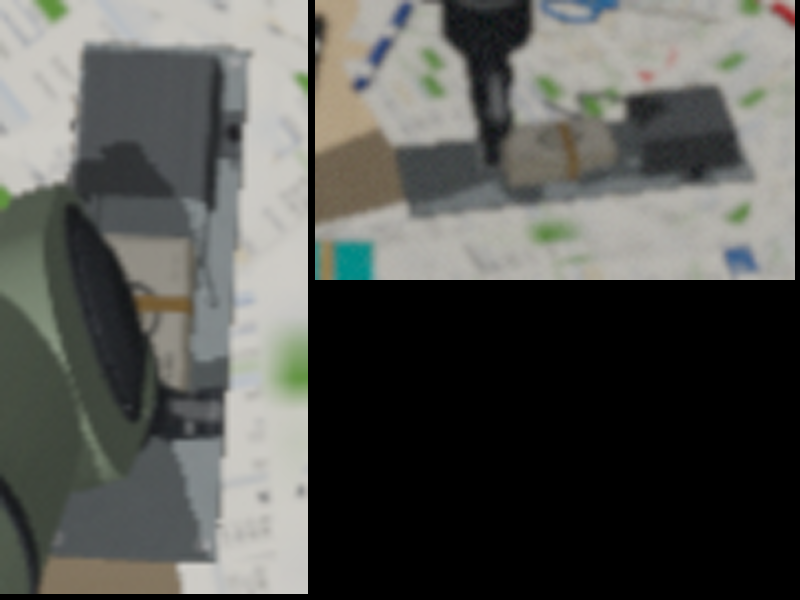

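The pack is straight and entering the mouth: front at crop y=235, fingers behind it at (190,410). The push force is small, so I continue.

Emit:
send_rows(plan="-0.004 0 0 0 0 0 0;-0.008 0 0 0 0 0 0;-0.012 0 0 0 0 0 0;-0.016 0 0 0 0 0 0;-0.020 0 0 0 0 0 0;-0.024 0 0 0 0 0 0;-0.028 0 0 0 0 0 0;-0.031 0 0 0 0 0 0;-0.034 0 0 0 0 0 0;-0.036 0 0 0 0 0 0")

```text
clock: 11.55
position: [0.5457, 0.1049, 0.0149]
tool_rot: [-3.142, 0.0, 3.084]
force: [-1.3, 0.6, 0.6]
grip_width: 0.0003
finger_force: 0.5
```

Emit:
send_rows(plan="-0.001 0 0 0 0 0 0;-0.002 0 0 0 0 0 0;-0.003 0 0 0 0 0 0;-0.004 0 0 0 0 0 0;-0.005 0 0 0 0 0 0;-0.006 0 0 0 0 0 0;-0.007 0 0 0 0 0 0;-0.008 0 0 0 0 0 0;-0.009 0 0 0 0 0 0;-0.010 0 0 0 0 0 0")

```text
clock: 12.38
position: [0.5554, 0.1043, 0.0149]
tool_rot: [-3.142, 0.0, 3.084]
force: [-0.5, -0.3, -0.4]
grip_width: 0.0
finger_force: 0.4
```

Emit:
send_rows(plan="-0.001 0 0 0 0 0 0;-0.002 0 0 0 0 0 0;-0.003 0 0 0 0 0 0;-0.004 0 0 0 0 0 0;-0.005 0 0 0 0 0 0;-0.006 0 0 0 0 0 0;-0.007 0 0 0 0 0 0;-0.008 0 0 0 0 0 0;-0.009 0 0 0 0 0 0;-0.009 0 0 0 0 0 0")

```text
clock: 13.22
position: [0.5645, 0.1039, 0.0149]
tool_rot: [3.142, 0.0, 3.084]
force: [-0.3, -0.1, 0.1]
grip_width: 0.0002
finger_force: 0.0
```

Emit:
send_rows(plan="-0.001 0 0 0 0 0 0;-0.002 0 0 0 0 0 0;-0.003 0 0 0 0 0 0;-0.003 0 0 0 0 0 0")

```text
clock: 13.55
position: [0.5675, 0.1036, 0.0149]
tool_rot: [3.142, 0.0, 3.084]
force: [0.2, 0.4, 0.5]
grip_width: -0.0002
finger_force: 0.0
```

Emit:
send_rows(plan="-0.001 0 0 0 0 0 0;-0.002 0 0 0 0 0 0;-0.003 0 0 0 0 0 0;-0.003 0 0 0 0 0 0")

```text
clock: 13.88
position: [0.5705, 0.1035, 0.0149]
tool_rot: [-3.142, 0.0, 3.084]
force: [0.3, -0.5, -1.0]
grip_width: -0.0001
finger_force: 0.0
```

Emit:
send_rows(plan="-0.001 0 0 0 0 0 0;-0.002 0 0 0 0 0 0;-0.002 0 0 0 0 0 0")

```text
clock: 14.13
position: [0.5725, 0.1034, 0.0149]
tool_rot: [3.142, 0.0, 3.084]
force: [-0.9, -0.3, 0.9]
grip_width: 0.0002
finger_force: 0.0
```

Emit:
send_rows(plan="-0.001 0 0 0 0 0 0;-0.002 0 0 0 0 0 0;-0.002 0 0 0 0 0 0")

```text
clock: 14.38
position: [0.5745, 0.1033, 0.0149]
tool_rot: [3.142, 0.0, 3.084]
force: [-0.0, 0.3, -0.6]
grip_width: -0.0003
finger_force: 0.0
```

Emit:
send_rows(plan="-0.001 0 0 0 0 0 0;-0.002 0 0 0 0 0 0;-0.002 0 0 0 0 0 0")

```text
clock: 14.63
position: [0.5765, 0.1031, 0.015]
tool_rot: [3.142, 0.0, 3.084]
force: [0.3, -0.5, -0.1]
grip_width: -0.0001
finger_force: 0.0
```

Emit:
send_rows(plan="-0.0005 0 0 0 0 0 0;-0.001 0 0 0 0 0 0;-0.001 0 0 0 0 0 0")

```text
clock: 14.88
position: [0.5773, 0.1031, 0.0149]
tool_rot: [-3.142, 0.0, 3.084]
force: [0.5, -0.3, -0.4]
grip_width: -0.0002
finger_force: 0.2
```

Emit:
send_rows(plan="-0.0005 0 0 0 0 0 0;-0.001 0 0 0 0 0 0;-0.001 0 0 0 0 0 0")

```text
clock: 15.13
position: [0.5784, 0.103, 0.0149]
tool_rot: [-3.142, 0.0, 3.084]
force: [-0.4, -0.3, 0.9]
grip_width: -0.0001
finger_force: 0.2
```

Emit:
send_rows(plan="-0.0005 0 0 0 0 0 0;-0.001 0 0 0 0 0 0;-0.001 0 0 0 0 0 0")

```text
clock: 15.38
position: [0.5794, 0.103, 0.015]
tool_rot: [-3.142, 0.0, 3.084]
force: [-0.7, -0.5, -0.0]
grip_width: 0.0003
finger_force: 0.2
```

Emit:
send_rows(plan="-0.0005 0 0 0 0 0 0;-0.001 0 0 0 0 0 0;-0.001 0 0 0 0 0 0")

```text
clock: 15.63
position: [0.5805, 0.1029, 0.0149]
tool_rot: [3.142, 0.0, 3.084]
force: [-0.9, -0.4, -0.5]
grip_width: 0.0
finger_force: 0.0
```

Emit:
send_rows(plan="-0.0005 0 0 0 0 0 0;-0.001 0 0 0 0 0 0;-0.001 0 0 0 0 0 0")

```text
clock: 15.88
position: [0.581, 0.1029, 0.0149]
tool_rot: [-3.142, -0.001, 3.084]
force: [-3.4, -0.2, 1.8]
grip_width: 0.0
finger_force: 1.6
```

Emit:
send_rows(plan="-0.0005 0 0 0 0 0 0;-0.0005 0 0 0 0 0 0;-0.0005 0 0 0 0 0 0")

```text
clock: 16.13
position: [0.5814, 0.1029, 0.0149]
tool_rot: [-3.142, -0.001, 3.084]
force: [-4.4, 0.6, 4.1]
grip_width: 0.0002
finger_force: 2.6
```

Emit:
send_rows(plan="-0.0005 0 0 0 0 0 0;-0.0005 0 0 0 0 0 0;-0.0005 0 0 0 0 0 0")

```text
clock: 16.38
position: [0.5818, 0.1029, 0.0149]
tool_rot: [-3.142, -0.001, 3.084]
force: [-5.9, 0.5, 4.6]
grip_width: 0.0001
finger_force: 2.9
```

```bash
python3 - <<'E'
from pk import *
f=cam("top");s=cam("side");cv2.imwrite("pics/ref_t.png",f["color"][:,:,::-1]);cv2.imwrite("pics/ref_s.png",s["color"][:,:,::-1])
a=cv2.resize(f["color"][180:260,195:265,::-1],None,fx=5.5,fy=5.5,interpolation=2);b=cv2.resize(s["color"][160:230,290:370,::-1],None,fx=5,fy=5,interpolation=2)
m=np.zeros((450,800,3),np.uint8);m[:a.shape[0],:a.shape[1]]=a;m[:b.shape[0],390:390+b.shape[1]]=b;cv2.imwrite("pics/c4.png",m)
E
```

```text
(no output)
```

View pics/c4.png

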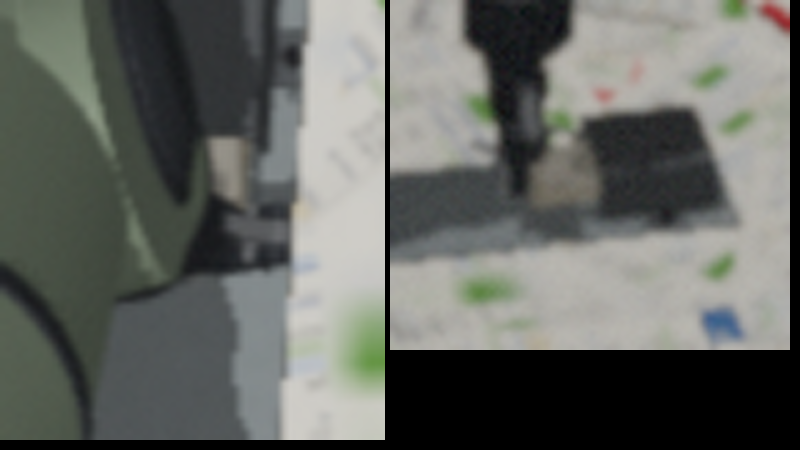

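The catch is hidden behind the arm in both views. The push force is 5.9 N, so I go on in half-millimetre steps to about 9–10 N.

Emit:
send_rows(plan="-0.0005 0 0 0 0 0 0;-0.0005 0 0 0 0 0 0;-0.0005 0 0 0 0 0 0")

```text
clock: 16.73
position: [0.5821, 0.1029, 0.0149]
tool_rot: [-3.141, -0.001, 3.084]
force: [-6.2, 2.4, 5.8]
grip_width: -0.0
finger_force: 3.4
```

Emit:
send_rows(plan="-0.0005 0 0 0 0 0 0;-0.0005 0 0 0 0 0 0;-0.0005 0 0 0 0 0 0")

```text
clock: 16.98
position: [0.5825, 0.1029, 0.0149]
tool_rot: [-3.141, -0.002, 3.084]
force: [-7.4, 1.0, 6.8]
grip_width: 0.0001
finger_force: 4.0
```

Emit:
send_rows(plan="-0.0005 0 0 0 0 0 0;-0.0005 0 0 0 0 0 0;-0.0005 0 0 0 0 0 0")

```text
clock: 17.23
position: [0.5828, 0.1029, 0.0149]
tool_rot: [-3.141, -0.002, 3.084]
force: [-8.6, 2.9, 6.4]
grip_width: 0.0004
finger_force: 4.5
```

Emit:
send_rows(plan="-0.0005 0 0 0 0 0 0;-0.0005 0 0 0 0 0 0;-0.0005 0 0 0 0 0 0")

```text
clock: 17.48
position: [0.5831, 0.1029, 0.0148]
tool_rot: [-3.141, -0.002, 3.084]
force: [-9.9, 1.1, 8.3]
grip_width: -0.0001
finger_force: 5.1
```

Emit:
send_rows(plan="-0.0003 0 0 0 0 0 0;-0.0003 0 0 0 0 0 0;-0.0003 0 0 0 0 0 0")

```text
clock: 17.73
position: [0.5832, 0.1029, 0.0148]
tool_rot: [-3.141, -0.003, 3.084]
force: [-11.5, 1.9, 8.7]
grip_width: -0.0002
finger_force: 5.7
```

Force is about 11 N, past the catch's 5–9 N drop range. I back off and look.

Emit:
send_rows(plan="0.001 0 0 0 0 0 0;0.002 0 0 0 0 0 0;0.004 0 0 0 0 0 0;0.008 0 0 0 0 0 0;0.015 0 0 0 0 0 0;0.03 0 0 0 0 0 0;0.05 0 0 0 0 0 0;0.08 0 0 0 0 0 0;0.08 0 -0.03 0 0 0 0;0.08 0 -0.07 0 0 0 0")

```text
clock: 18.57
position: [0.5014, 0.107, 0.0836]
tool_rot: [-3.14, -0.005, 3.085]
force: [1.1, 0.2, 0.9]
grip_width: -0.0
finger_force: 0.0
```

```bash
python3 - <<'E'
from pk import *
f=cam("top");s=cam("side");cv2.imwrite("pics/end_t.png",f["color"][:,:,::-1])
a=cv2.resize(f["color"][180:260,195:265,::-1],None,fx=5.5,fy=5.5,interpolation=2);b=cv2.resize(s["color"][160:230,290:370,::-1],None,fx=5,fy=5,interpolation=2)
m=np.zeros((450,800,3),np.uint8);m[:a.shape[0],:a.shape[1]]=a;m[:b.shape[0],390:390+b.shape[1]]=b;cv2.imwrite("pics/c5.png",m)
print(mag(ray(f,[(232,205),(232,210),(232,215),(232,220),(232,225)],.033)))
E
```

```text
[[ 0.0444 -0.0109]
 [ 0.0321 -0.0118]
 [ 0.0197 -0.0126]
 [ 0.0074 -0.0135]
 [-0.0049 -0.0144]]
```

View pics/c5.png

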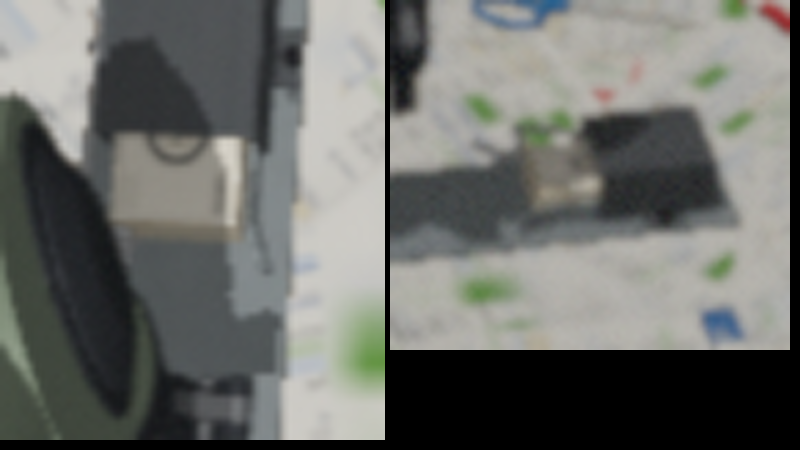

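The arm still hides the catch in the top view. I move clear and compare patches numerically with the initial, catch-down pictures.

Emit:
send_rows(plan="0 0.03 -0.04 0 0 0 0;0.02 0.07 -0.08 0 0 0 0;0.27 0.385 -0.15 0 0 0 0;0.27 0.385 -0.15 0 0 0 0;0.27 0.385 -0.15 0 0 0 0;0.27 0.385 -0.15 0 0 0 0;0.27 0.385 -0.15 0 0 0 0;0.27 0.385 -0.15 0 0 0 0;0.27 0.385 -0.15 0 0 0 0;0.27 0.385 -0.15 0 0 0 0")

```text
clock: 19.5
position: [0.3092, 0.4308, 0.2157]
tool_rot: [3.141, 0.0, 3.084]
force: [0.8, 0.5, 0.1]
grip_width: -0.0001
finger_force: 0.0
```

Emit:
send_rows(plan="0.10 0.10 0 0 0 0 0;0.10 0.10 0 0 0 0 0;0.10 0.10 0 0 0 0 0;0.10 0.10 0 0 0 0 0;0.10 0.10 0 0 0 0 0;0.10 0.10 0 0 0 0 0")

```text
clock: 20.0
position: [0.2159, 0.5353, 0.2148]
tool_rot: [-3.141, 0.0, 3.086]
force: [1.3, -1.2, -0.0]
grip_width: 0.0001
finger_force: 0.0
```

```bash
python3 - <<'E'
from pk import *
f=cam("top");s=cam("side");cv2.imwrite("pics/end_t2.png",f["color"][:,:,::-1]);cv2.imwrite("pics/end_s2.png",s["color"][:,:,::-1])
# expected pixels of nose (y=.024), down: tip (0.003,.024,.022) ramp top (-.032,.024,.042)
def W(x,y,z): return np.r_[O+x*u+y*v,z]
pts=[W(x,y,z) for x,y,z in((.003,.019,.022),(.003,.029,.022),(-.032,.019,.042),(-.032,.029,.042))]
print("nose top px",proj(f,pts).round(1).tolist(),"side px",proj(s,pts).round(1).tolist())
g=lambda p:cv2.imread(p,0).astype(int)
np.set_printoptions(linewidth=220)
print("top0");print(g("pics/top0.png")[216:238,208:226]);print("now");print(g("pics/end_t2.png")[216:238,208:226])
E
```

```text
nose top px [[219.6, 221.9], [215.6, 221.7], [216.7, 234.9], [212.6, 234.7]] side px [[316.0, 192.7], [315.4, 191.1], [305.8, 188.9], [305.3, 187.2]]
top0
[[154 138 115  94 111 120 125 116  82  99 121 123 123 123 123 123 122 122]
 [145 132 103  85  99 118 123 112  83 103 120 123 123 123 122 123 122 122]
 [154 137 111  81  82  99 118 115  85 101 117 120 121 122 123 123 123 123]
 [171 143 121  85  77  86 101  96  75  81  89  92 106 121 123 123 123 123]
 [178 149 119 100  90  90  90  83  78  82  83  81 101 121 123 122 123 123]
 [185 169 142 141 142 141 139 138 137 136 119  83 100 121 122 122 122 122]
 [185 173 151 152 154 152 152 153 154 153 134  89  99 119 121 121 122 122]
 [178 148 128 121 119 112 109 117 123 124 116  96 100 119 120 121 122 121]
 [175 138 121 117 106  80  89 112 124 126 118  96  99 118 120 119 121 121]
 [173 134 120 114  99  80 101 122 130 130 118  91 101 118 120 120 121 120]
 [172 133 120 110  85  87 113 128 130 131 116  99 114 120 120 120 121 122]
 [173 134 117 101  82  96 119 131 131 131 117 103 119 121 120 122 123 123]
 [175 141 121 113 105 111 123 130 132 125 107
[... 1660 characters left out ...]
120 122 122 122 122 123]
 [172 133 121 120 119 120 125 129 130 120  97 101 121 121 123 123 123 123]
 [171 129 121 121 120 122 127 130 132 119  89 101 121 122 122 121 122 123]
 [171 129 121 119 120 124 130 131 132 119  87 102 121 122 122 122 122 122]
 [171 129 120 120 118 121 129 131 131 118 102 117 123 123 122 122 121 123]
 [170 130 121 120 120 125 131 134 130 120 117 122 122 123 122 123 122 122]
 [170 128 121 121 124 133 141 141 132 116 119 120 121 122 123 122 123 122]
 [168 127 120 120 119 117 123 123 121 118 120 120 121 122 122 122 122 121]
 [145 122 120 119 119 119 120 121 120 119 121 121 121 121 122 122 122 122]
 [138 122 121 121 122 122 122 121 121 122 122 121 120 122 122 122 122 122]]
```

The catch and its shadow match the initial, fully-down picture to within 1–2 grey levels. The pack's rear edge sits directly behind the nose, at about x = 0.007, and the arm is clear.

```bash
python3 -c "
from workcell import bot
print(bot.job_done())"
```

```text
the job is handed in; nothing more can be done
None
```

The thick pack is loaded in the magazine with the catch fully down behind it, the arm is clear, and the job is handed in (no verdict came back).

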